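Put the washed rotor hubs from the wash stand on their seats

ROBOT

A 6-joint arm with a two-finger parallel gripper is mounted at the origin on a cart in front of the work surface, level with it; the furniture and walls round the work are solid. World frame = base frame: x ahead of the robot, y to its left, z up, the work surface at z = 0. Lengths are in m, angles in rad, forces in N, time in s.
With the tool pointing down it reaches from about 0.35 to 0.85 m from the base axis. Payload 8.1 kg.
Tool frame: the origin (TCP) lies at the very end of the fingers, on their centre line; the grasp point (between the pads) lies robot.grip_point_offset behind it (robot.grip_point_offset is the distance from the TCP to the grasp point, in m); z points along the fingers, y is the line along which they close (so a half turn about z gives the same grasp; the last joint's range is limited). The gripper opens to 93 mm and grips with 3 to 60 N. Pads are 15 mm wide; open, the fingers measure 128 mm over their backs; the gripper's body (75 mm by 188 mm) begins 65 mm behind the grasp point.
Start: joints at [1.195, 0.13, 1.488, -0, 1.523, -0.085], TCP at [0.172, 0.575, 0.219] pointing down, gripper open.
Joint ranges: [-2.96, 2.96], [-0.89, 2.26], [0.02, 2.5], [-1.34, 4.48], [0, 2.73], [-2.66, 2.66]. Speed limits (rad/s): [2.39, 2.39, 2.79, 3.14, 3.14, 3.14].

INTERFACE

Orientations are given as a rotation vector (axis times angle).
In Python, from plant import robot, eyes gives the robot as it stands. The module is installed in compiled form; this text tells all that it offers.
- The arm moves only by the tool apply_moves, never from a script. Its argument "steps" is one flat list of numbers, 7 for each row, row after row: the shift along the tool's x, y, z in units of 30 mm (1.0 is 30 mm), then the turn, a rotation vector about the tool's x, y, z in units of 6 degrees (1.0 is 6 degrees), then the opening in per cent of the stroke, from 0 (shut) to 100 (fully open). In form: [dx, dy, dz, ax, ay, az, fingers, dx, dy, dz, ax, ay, az, fingers, ...]. A call has 1 to 12 rows; each row shifts and turns the commanded pose from where the row before left it, along the tool's axes as they then stand; what a row does not reach is not made up. A row lasts 1/12 s, in which the tool goes at most 41.7 mm and 7.16 degrees, less where a joint would pass 70% of its speed; a pose out of reach is approached as far as the arm can. A call is refused whole if a number of a shift passes 1 or a number of a turn 1, either way. A call with a gripper value outside its range is refused whole. The fingers move at their own pace and stop on an object; "grip_force" is the grip in N (left out, the last holds). Time passes only in rows, so rows that do not move let the fingers close. It gives the time, the measured TCP pose, the force, the opening and the grip force at its end, in the units of the state.
- robot.read_state(): the state, without advancing time (a new reading comes with each control period).
- eyes.read_camera(name): name is "scene" or "top" or "wrist"; returns the picture (480x640x3 uint8, red, green, blue); there is no depth.
- eyes.calibration(name): a dict with "K" (3x3 intrinsics, pixels), "R" (3x3) and "t" (3): a world point X has camera coordinates R X + t. Camera axes: x right, y down, z forward; pixel columns grow to the right and rows downward; lengths in m; the calibration is good to about 2 mm. A picture is of the moment at which its call begins: read the wrist's pose just before it. calibration takes no time and is no camera call; for the wrist camera it gives the pose at the moment of the call.
- robot.close_job(): hands the job in; it is judged then, once.
Trained networks look in the newest picture that a camera, given by its name, has taken for a name from the list of things; names that differ only in an ending like _2 or _b are one class to them, and where a whole thing is asked for, a point or a joint stands for the part that bears it (a point fixed in the world has none). Each returns a list of dicts, best first, with "conf" (0 to 1); they miss things now and then, are a little off and sometimes report something else, mostly with a low value. They report only what shows in the picture. A call takes as long as a camera call. They do not tell look-alikes from the thing itself.
- eyes.search_frame(camera, thing): "rect" ([left, top, width, height] in pixels, round what is visible of it).
- eyes.place_of(camera, thing): "xy" ([column, row] in pixels: a listed point, or the origin of a listed thing).
The state is a dict: "t": time; "q": joint angles; "dq": joint speeds; "joint_torque": joint torques, N m; "tool_pos": TCP position; "orientation": TCP orientation; "force": force on the tool from outside, world axes, zero at the start; "wrist_torque": the same for the moment, N m; "opening": finger opening in m; "gripper_force": force on a finger pad.
Only numpy, scipy, OpenCV 4.12 (cv2) and the standard library are available. Lean on these libraries where they do the work, as an engineer would, in place of code of your own. Each camera call takes 0.05 s, during which the arm holds its last target. There are 200 camera calls.

TASK

The four flanged rotor hubs have come back from washing, stacked on the wash stand. Take the stack apart and put each hub away over the spigot of the seat with the same outline, flange down and fully seated: the hexagonal one on the hexagonal seat, the square one on the square seat, and both round ones on the round seat, the small one underneath and the large one on top of it (how a hub is turned about its axis does not matter). Leave the reagent bottles standing where they are.

Things in the scene. Friction and masses are not known exactly. Their poses are not given: they have to be found in the camera images.
- hex_hub: Hexagonal-flanged hub, top of the stack at the start (underside 106 mm above the bench). Aluminium: hexagonal flange 36 mm across flats, 7 mm thick, under an upright round hub 26 mm in diameter (top at 32 mm; grip here from above) with a centring nose 11 mm in diameter and 16 mm tall (tip at 48 mm, last 8 mm tapered). Underside socket 18 mm in diameter, 20 mm deep. Origin: centre of the underside; z up. About 80 g.
- small_round_hub: Small round-flanged hub, second from the top (underside at 74 mm). Aluminium: round flange 50 mm in diameter, 7 mm thick, under an upright round hub 26 mm in diameter (top at 32 mm; grip here from above) with a centring nose 11 mm in diameter and 16 mm tall (tip at 48 mm, last 8 mm tapered). Underside socket 18 mm in diameter, 20 mm deep. Origin: centre of the underside; z up. About 100 g.
- square_hub: Square-flanged hub, third from the top (underside at 42 mm). Aluminium: square flange 60 x 60 mm, 7 mm thick, under an upright round hub 26 mm in diameter (top at 32 mm; grip here from above) with a centring nose 11 mm in diameter and 16 mm tall (tip at 48 mm, last 8 mm tapered). Underside socket 18 mm in diameter, 20 mm deep. Origin: centre of the underside; z up. About 140 g.
- large_round_hub: Large round-flanged hub, bottom of the stack (underside at 10 mm). Aluminium: round flange 92 mm in diameter, 7 mm thick, under an upright round hub 26 mm in diameter (top at 32 mm; grip here from above) with a centring nose 11 mm in diameter and 16 mm tall (tip at 48 mm, last 8 mm tapered). Underside socket 18 mm in diameter, 20 mm deep. Origin: centre of the underside; z up. About 200 g.
- wash_stand: Fixed stand under the stack: dark round base 110 mm in diameter, 10 mm thick, with the same spigot as the seats. The large hub sits over the spigot, each other hub over the nose of the one below, with 3.5 mm play all round (16 mm of lift frees a hub). Origin: centre of the base's underside, on the bench.
- hex_seat: The hexagonal seat. Fixed: white plate of hexagonal outline 64 mm across flats, 10 mm thick, with an upright steel centring spigot 11 mm in diameter and 16 mm tall (tip 26 mm above the bench, last 8 mm tapered). Origin: centre of the plate's underside, on the bench; a seated flange rests 10 mm above it.
- square_seat: The square seat. Fixed: white plate of square outline 84 x 84 mm, 10 mm thick, with an upright steel centring spigot 11 mm in diameter and 16 mm tall (tip 26 mm above the bench, last 8 mm tapered). Origin: centre of the plate's underside, on the bench; a seated flange rests 10 mm above it.
- round_seat: The round seat. Fixed: white plate of round outline 104 mm in diameter, 10 mm thick, with an upright steel centring spigot 11 mm in diameter and 16 mm tall (tip 26 mm above the bench, last 8 mm tapered). Origin: centre of the plate's underside, on the bench; a seated flange rests 10 mm above it. A second hub set on top of a seated one goes over its nose and rests at 42 mm.
- bottle_near: A loose white reagent bottle with a screw cap, 68 mm in diameter, 154 mm tall, standing on the bench nearer the robot; bystander, leave it standing. Origin: centre of its underside, z up.
- bottle_far: A loose bottle like it, standing farther back, the right-hand one of the two at the back (the left-hand one is fixed and not listed); bystander, leave it standing. Origin: centre of its underside, z up.
Mind the look-alikes: they are no part of the job. Leave any blue or red look-alike of the small_round_hub alone.

How it is judged:
At the end, for the whole second after the job is handed in: Hex hub on the hex seat, square hub on the square seat, small round hub on the round seat with the large round hub on top: each within 8 mm of the spigot axis, underside within 4 mm of its seated height (10 mm; large hub 42 mm), upright within 0.08 rad, at rest (horizontal distance between hex_hub and hex_seat below 0.008 m and z of hex_hub in the frame of hex_seat between 0.006 and 0.014 m and angle between each of hex_hub, square_hub, small_round_hub, large_round_hub's own z axis and vertical below 0.08 rad and linear speed of each of hex_hub, square_hub, small_round_hub, large_round_hub below 0.02 m/s and horizontal distance between square_hub and square_seat below 0.008 m and z of square_hub in the frame of square_seat between 0.006 and 0.014 m and horizontal distance between each of small_round_hub, large_round_hub and round_seat below 0.008 m and z of small_round_hub in the frame of round_seat between 0.006 and 0.014 m and z of large_round_hub in the frame of round_seat between 0.038 and 0.046 m); the robot touches nothing.
It fails at once if a loose reagent bottle is pushed more than 25 mm or tipped (distance of any of bottle_near, bottle_far from where it was at the start of the episode above 0.025 m or angle between any of bottle_near, bottle_far's own z axis and vertical above 0.3 rad).
It also fails if it takes over 112 s, if anything falls off the work surface, if the arm or the gripper's body presses on something with over 40 N, if the wrist force passes 120 N, or if a joint passes its speed limit or range.

## Working session

There is one attempt and no reset: what is moved stays moved. The work goes in short steps, Python scripts to look and compute and a tool call to move; the robot and the scene stay as the last step left them, time stands still between calls to the robot, and variables do not carry over. Pictures are saved under pics/ and viewed, at most 14 in all, crops included, and the job is handed in when it is done.

Besides the shell and the picture viewer there is one more tool, called after "Emit:" as name(argument=value, ...), one argument or row to a line, values as JSON. apply_moves: Moves the arm, as the interface text tells. Its arguments: {"type":"object","properties":{"steps":{"type":"array"},"grip_force":{"type":"number"}},"required":["steps"]}

```bash
mkdir -p pics
cat > h.py <<'E'
import numpy as np, cv2
from plant import robot, eyes
from scipy.spatial.transform import Rotation as Ro
def ray(cam,uv,z):
    c=eyes.calibration(cam);K,R,t=[np.array(c[k]) for k in("K","R","t")]
    d=R.T@np.linalg.inv(K)@np.array([uv[0],uv[1],1.]);o=-R.T@t
    return o+d*(z-o[2])/d[2]
def proj(cam,X):
    c=eyes.calibration(cam);p=np.array(c["K"])@(np.array(c["R"])@np.array(X)+np.array(c["t"]));return p[:2]/p[2]
def save(cam,n):
    im=eyes.read_camera(cam);cv2.imwrite(f"pics/{n}.png",im[:,:,::-1]);return im
E
python3 - <<'E'
from h import *
s=robot.read_state();print(s, robot.grip_point_offset);print(Ro.from_rotvec(s["orientation"]).as_matrix().round(3))
Z=dict(hex_hub=.106,small_round_hub=.074,square_hub=.042,large_round_hub=.01,wash_stand=0,hex_seat=0,square_seat=0,round_seat=0,bottle_near=0,bottle_far=0)
for cam in("top","scene"):
    save(cam,cam+"0")
    c=eyes.calibration(cam);print(cam,-np.array(c["R"]).T@c["t"])
    for n,z in Z.items():
        for r in eyes.place_of(cam,n)[:3]: print(cam,n,round(r["conf"],2),np.round(r["xy"]),ray(cam,r["xy"],z).round(3))
E
```

```text
{'t': 0.0, 'q': array([ 1.19460396e+00,  1.31144498e-01,  1.48928636e+00, -2.15379250e-05,
        1.52299907e+00, -8.54235621e-02]), 'dq': array([-0.00275019,  0.00027928, -0.00061675, -0.0014537 ,  0.00301526,
        0.00065002]), 'joint_torque': array([ 1.90474078e-03, -5.59820259e+01, -4.91780341e+01,  7.71054765e-02,
        3.45102930e-02, -1.92722696e-04]), 'tool_pos': array([0.17180141, 0.57427796, 0.21759352]), 'orientation': array([-4.55071610e-01, -3.10805360e+00,  2.81682893e-03]), 'force': array([-0.78634756, -0.82531008, -0.0679906 ]), 'wrist_torque': array([-0.03050707,  0.02787937,  0.02615355]), 'gripper_force': 0.0, 'opening': 0.09277439330993933} 0.0188
[[-0.958  0.287 -0.001]
 [ 0.287  0.958 -0.002]
 [ 0.    -0.002 -1.   ]]
top [0.32343    0.00902895 1.19321847]
top hex_hub 0.4 [381. 190.] [ 0.638 -0.086  0.106]
top small_round_hub 0.63 [434. 320.] [ 0.38  -0.183  0.074]
top small_round_hub 0.19 [374. 302.] [ 0.418 -0.067  0.074]
top square_hub 0.96 [450. 249.] [ 0.527 -0.23   0.042]
top large_round_hub 0.9 [444. 249.] [ 0.533 -0.223  0.01 ]
top large_round_hub 0
[... 512 characters left out ...]
0.074]
scene small_round_hub 0.84 [334. 345.] [ 0.322 -0.266  0.074]
scene small_round_hub 0.77 [384. 372.] [ 0.343 -0.358  0.074]
scene square_hub 0.74 [409. 301.] [ 0.539 -0.231  0.042]
scene large_round_hub 0.6 [400. 318.] [ 0.518 -0.229  0.01 ]
scene large_round_hub 0.58 [404. 315.] [ 0.532 -0.228  0.01 ]
scene wash_stand 0.68 [401. 320.] [ 0.525 -0.228  0.   ]
scene hex_seat 0.89 [210. 229.] [0.404 0.307 0.   ]
scene square_seat 0.73 [308. 298.] [ 0.426 -0.062  0.   ]
scene round_seat 0.68 [276. 233.] [0.522 0.193 0.   ]
scene bottle_near 0.96 [238. 256.] [0.394 0.159 0.   ]
scene bottle_far 0.96 [404. 267.] [ 0.667 -0.101  0.   ]
scene bottle_far 0.22 [405. 275.] [ 0.645 -0.125  0.   ]
```

View pics/top0.png

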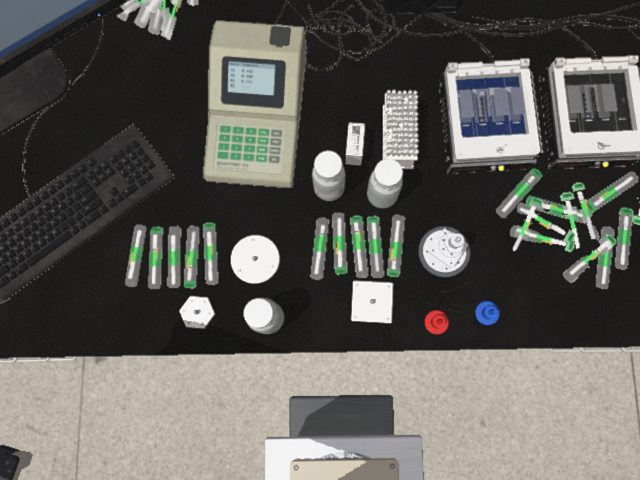

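View pics/scene0.png

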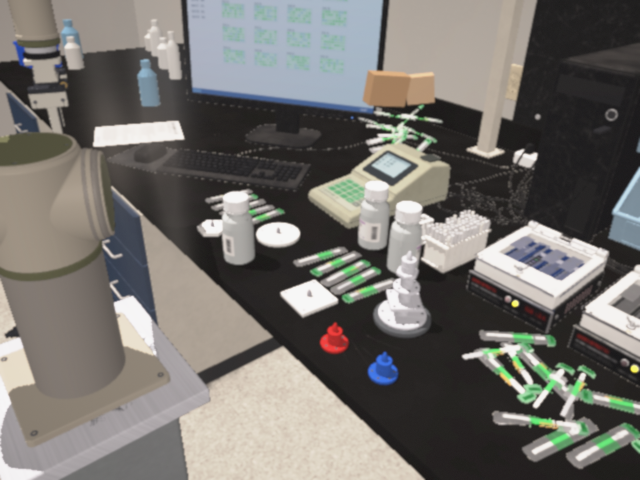

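The top view shows the stack at about (445,248), the hex seat at (197,312), the round seat at (255,259), the square seat at (373,301), the near bottle at (264,316) and the far bottle at (385,185). The red and blue look-alikes are at (436,321) and (487,312). The estimates from both cameras agree, so I'm setting out: square up the tool, then cross to the stack.

Emit:
apply_moves(
  steps=[0,0,-0.3,0,0,-0.93,100,0,0,-0.3,0,0,-0.93,100,0,0,-0.4,0,0,-0.93,100,-0.44,-0.99,0,0,0,0,100,-0.44,-0.99,0,0,0,0,100,-0.44,-0.99,0,0,0,0,100,-0.44,-0.99,0,0,0,0,100,-0.44,-0.99,0,0,0,0,100,-0.44,-0.99,0,0,0,0,100,-0.44,-0.99,0,0,0,0,100,-0.44,-0.99,0,0,0,0,100,-0.44,-0.99,0,0,0,0,100],
)

```text
t: 2.1
tool_pos: [0.2915, 0.3063, 0.2488]
orientation: [-0.003, 3.141, 0.001]
force: [-0.5, 0.9, 0.6]
opening: 0.0931
gripper_force: 0.0
```

Emit:
apply_moves(
  steps=[-0.44,-0.99,0,0,0,0,100,-0.44,-0.99,0,0,0,0,100,-0.44,-0.99,0,0,0,0,100,-0.44,-0.99,0,0,0,0,100,-0.44,-0.99,0,0,0,0,100,-0.44,-0.99,0,0,0,0,100,-0.44,-0.99,0,0,0,0,100,-0.44,-0.99,0,0,0,0,100,-0.44,-0.99,0,0,0,0,100,-0.44,-0.99,0,0,0,0,100,-0.44,-0.99,0,0,0,0,100,-0.44,-0.99,0,0,0,0,100],
)

```text
t: 3.1
tool_pos: [0.4505, -0.0502, 0.2489]
orientation: [-0.002, 3.141, -0.0]
force: [0.6, 0.1, 1.3]
opening: 0.093
gripper_force: 0.0
```

Emit:
apply_moves(
  steps=[-0.44,-0.99,0,0,0,0,100,-0.44,-0.99,0,0,0,0,100,-0.44,-0.99,0,0,0,0,100,-0.44,-0.99,0,0,0,0,100,-0.44,-0.99,0,0,0,0,100,-0.44,-0.99,0,0,0,0,100,0,0,0,0,0,0,100,0,0,0,0,0,0,100],
)

```text
t: 3.77
tool_pos: [0.5294, -0.2279, 0.2477]
orientation: [-0.001, -3.14, -0.001]
force: [0.1, 0.5, 0.1]
opening: 0.0926
gripper_force: 0.0
```

Run:
```python
from h import *
s=robot.read_state();print(s["t"],s["tool_pos"],s["q"].round(2));print(Ro.from_rotvec(s["orientation"]).as_matrix().round(3))
c=eyes.calibration("wrist");print(c["K"],(-np.array(c["R"]).T@c["t"]).round(3),np.array(c["R"])[2].round(2))
save("wrist","w1")
for n,z in dict(hex_hub=.106,small_round_hub=.074,square_hub=.042,large_round_hub=.01).items():
    for r in eyes.place_of("wrist",n)[:2]: print(n,round(r["conf"],2),np.round(r["xy"]),ray("wrist",r["xy"],z).round(4))
# white plates in top picture
im=cv2.imread("pics/top0.png");m=(im.min(2)>190).astype("uint8")
n,l,st,ce=cv2.connectedComponentsWithStats(cv2.morphologyEx(m,cv2.MORPH_CLOSE,np.ones((5,5))))
for nm,p in dict(hex=(197,312),round=(255,259),square=(373,301)).items():
    for i in range(1,n):
        x,y,w,h,a=st[i]
        if x<p[0]<x+w and y<p[1]<y+h and a<4000: print(nm,st[i],ce[i],ray("top",ce[i],.01).round(4))
```

```text
3.7667 [ 0.52938822 -0.2278559   0.24774646] [-0.5   0.06  1.51  0.    1.57 -2.07]
[[-1.     0.001 -0.001]
 [ 0.001  1.     0.001]
 [ 0.001  0.001 -1.   ]]
[[389.02590677   0.         324.35830467]
 [  0.         389.02590677 239.13617602]
 [  0.           0.           1.        ]] [ 0.457 -0.229  0.414] [ 0.26 -0.   -0.96]
hex_hub 0.6 [327. 224.] [ 0.528  -0.2247  0.106 ]
small_round_hub 0.7 [246.  68.] [ 0.4059 -0.2903  0.074 ]
hex [180 297  34  28 680] [196.82058824 310.08676471] [0.4121 0.3025 0.01  ]
round [ 231  236   48   47 1787] [254.45383324 258.91662003] [0.519  0.1819 0.01  ]
square [ 352  281   41   42 1556] [371.62982005 301.55848329] [ 0.4235 -0.0657  0.01  ]
```

View pics/w1.png

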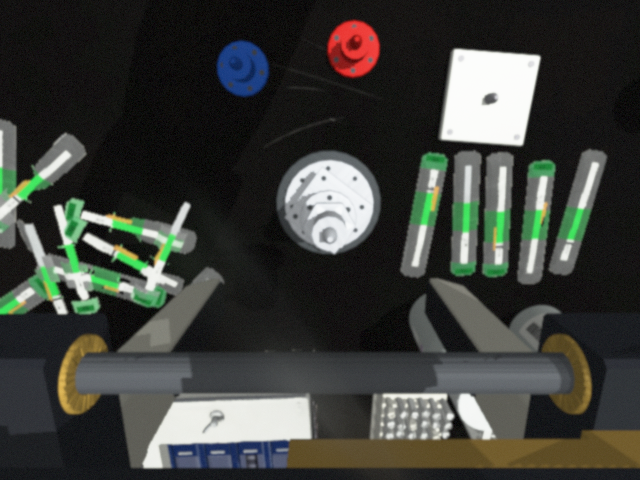

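The wrist view shows the stack from above: hex nose tip at about (330,235), stand centre at about (328,202), square-seat spigot at (490,98). Now to put these in world coordinates.

Run:
```python
from h import *
for n,p,z in [("nose",(330,236),.154),("hexhubtop",(328,233),.138),("stand",(328.5,202),.01),("sq plate",(490.5,97),.01),("sq tip",(490,99),.026)]: print(n,ray("wrist",p,z).round(4))
im=cv2.imread("pics/w1.png");g=cv2.cvtColor(im[170:270,270:390],6)
cv2.imwrite("pics/w1c.png",cv2.resize(im[140:260,270:390],(600,600),interpolation=cv2.INTER_CUBIC))
```

```text
nose [ 0.526  -0.2224  0.154 ]
hexhubtop [ 0.528  -0.2237  0.138 ]
stand [ 0.5274 -0.2221  0.01  ]
sq plate [ 0.4229 -0.0636  0.01  ]
sq tip [ 0.426  -0.0703  0.026 ]
```

View pics/w1c.png

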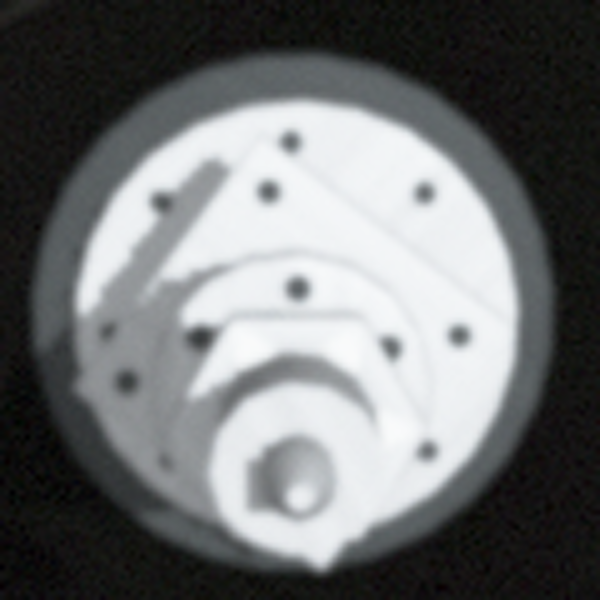

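The crop shows all flanges nearly coaxial, with the hex hub top centred at full-image (329,233), which gives an axis of about (0.528,-0.223). Next I descend and grip.

Emit:
apply_moves(
  steps=[0.05,0.16,0.88,0,0,0,60,0,0,0.88,0,0,0,60,0,0,0.88,0,0,0,60,0,0,0.88,0,0,0,60,0,0,0.87,0,0,0,60,0,0,0,0,0,0,60,0,0,0,0,0,0,0,0,0,0,0,0,0,0,0,0,0,0,0,0,0,0,0,0,0,0,0,0,0,0,0,0,0,0,0,0,0,0,0,0,0,0],
  grip_force=25,
)

```text
t: 5.02
tool_pos: [0.529, -0.2225, 0.1187]
orientation: [-0.002, 3.139, -0.003]
force: [0.3, -1.8, 4.0]
opening: 0.0255
gripper_force: 25.0
```

Emit:
apply_moves(
  steps=[0,0,-0.6,0,0,0,0,0,0,-0.9,0,0,0,0,0,0,-0.9,0,0,0,0,0.22,0.98,-0.5,0,0,0,0,0.22,0.98,-0.4,0,0,0,0,0.22,0.98,0,0,0,0,0,0.22,0.98,0,0,0,0,0,0.22,0.98,0,0,0,0,0,0.22,0.98,0,0,0,0,0,0.22,0.98,0,0,0,0,0,0.22,0.98,0,0,0,0,0,0.22,0.98,0,0,0,0,0],
)

```text
t: 6.02
tool_pos: [0.4677, 0.044, 0.2162]
orientation: [-0.002, 3.141, 0.0]
force: [0.3, -0.0, -0.8]
opening: 0.0256
gripper_force: 25.0
```

Emit:
apply_moves(
  steps=[0.22,0.98,0,0,0,0,0,0.22,0.98,0,0,0,0,0,0.22,0.98,0,0,0,0,0,0.22,0.98,0,0,0,0,0,0.22,0.98,0,0,0,0,0,0.22,0.98,0,0,0,0,0,0.22,0.98,0,0,0,0,0,0.22,0.98,0,0,0,0,0,0.22,0.8,0,0,0,0,0,0,0,0,0,0,0,0,0,0,0,0,0,0,0],
)

```text
t: 6.93
tool_pos: [0.4079, 0.3027, 0.2159]
orientation: [0.006, -3.141, 0.0]
force: [0.9, -0.2, -0.9]
opening: 0.0257
gripper_force: 25.0
```

Run:
```python
from h import *
s=robot.read_state();print(s["t"],s["tool_pos"],s["opening"])
save("wrist","w2")
for n,z in dict(hex_hub=s["tool_pos"][2]-.01,hex_seat=0,round_seat=0,bottle_near=0).items():
    for r in eyes.place_of("wrist",n)[:2]: print(n,round(r["conf"],2),np.round(r["xy"]),ray("wrist",r["xy"],z).round(4))
```

```text
6.9333 [0.40792771 0.30265626 0.21589979] 0.025684749266356513
hex_hub 0.66 [323. 282.] [0.4055 0.3    0.2059]
hex_seat 0.89 [325. 206.] [0.407 0.301 0.   ]
round_seat 0.91 [216. 310.] [0.5202 0.1832 0.    ]
bottle_near 0.67 [174. 196.] [0.3964 0.1511 0.    ]
```

View pics/w2.png

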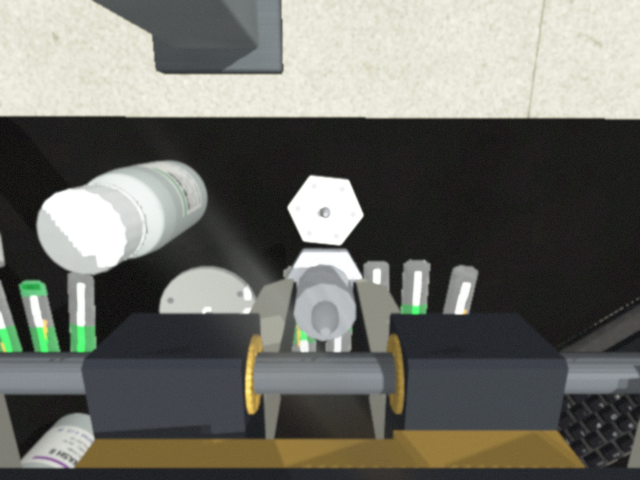

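The hex plate is centred at about (326,210), its spigot tip at (325,213). The held hub's nose is at about (325,315), and the near bottle's base edge is at column 205. Working out the offsets.

Run:
```python
from h import *
im=cv2.imread("pics/w2.png");m=(im.min(2)>185).astype("uint8")[165:249,270:390]
M=cv2.moments(cv2.morphologyEx(m,cv2.MORPH_CLOSE,np.ones((9,9)))[:84],True);p=(270+M["m10"]/M["m00"],165+M["m01"]/M["m00"])
b=np.argwhere(m);print(p,b.min(0)+[165,270],b.max(0)+[165,270])
print("plate(326,209.5)",ray("wrist",(326,209.5),.01),"tip",ray("wrist",(325,212),.026))
z=.206
for q,zz in (((325,296),z+.032),((325,318),z+.048)): print("hub",ray("wrist",q,zz))
cv2.imwrite("pics/w2c.png",cv2.resize(im[165:345,260:390],(520,720)[:2] if 0 else (433,600),interpolation=cv2.INTER_CUBIC))
```

```text
(325.2154492905938, 210.27509196006307) [176 288] [244 362]
plate(326,209.5) [0.40828127 0.30160263 0.01      ] tip [0.40753652 0.30061564 0.026     ]
hub [0.39912587 0.30040903 0.238     ]
hub [0.40070376 0.30039281 0.254     ]
```

View pics/w2c.png

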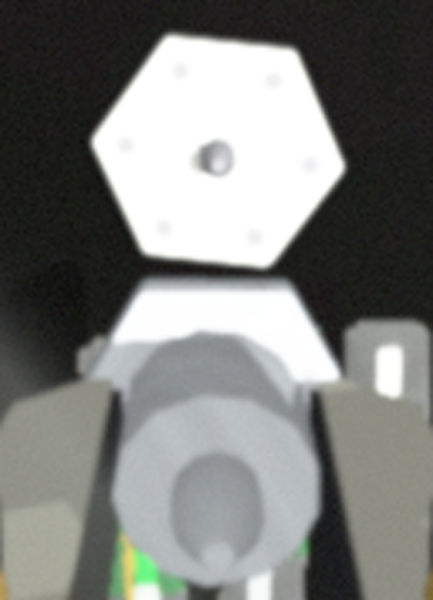

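Run:
```python
from h import *
z=.206
for q,zz in (((324.8,311.4),z+.032),((325,331),z+.048)): print("hub",ray("wrist",q,zz))
c=((np.array([168,295,345,265,143,92])/3.333+260).mean(),(np.array([35,48,167,268,254,142])/3.333+165).mean());print(c,ray("wrist",c,.01))
print("tip",ray("wrist",(260+219/3.333,165+155/3.333),.026))
# bias check: red fingers? tcp
print(proj("wrist",robot.read_state()["tool_pos"]))
```

```text
hub [0.40585774 0.30032621 0.238     ]
hub [0.40591434 0.30039134 0.254     ]
(np.float64(325.4065406540654), np.float64(210.70457045704572)) [0.40947051 0.30102612 0.01      ]
tip [0.40706769 0.30127355 0.026     ]
[325.94256914 296.32600068]
```

The hub needs +2.5 mm in x and about +1 mm in y relative to the seat. The body clears the bottle by about 20 mm, so no turn is needed. Next I descend to just above the spigot, then lower slowly.

Emit:
apply_moves(
  steps=[-0.08,0.03,0.8,0,0,0,0,0,0,1,0,0,0,0,0,0,1,0,0,0,0,0,0,1,0,0,0,0,0,0,1,0,0,0,0,0,0,0.7,0,0,0,0,0,0,0.25,0,0,0,0,0,0,0.2,0,0,0,0,0,0,0.2,0,0,0,0,0,0,0.15,0,0,0,0,0,0,0.1,0,0,0,0,0,0,0,0,0,0,0],
)

```text
t: 8.18
tool_pos: [0.4113, 0.303, 0.0243]
orientation: [-0.002, 3.141, 0.001]
force: [-0.6, 0.7, -1.1]
opening: 0.0252
gripper_force: 25.0
```

Emit:
apply_moves(
  steps=[0,0,0.08,0,0,0,0,0,0,0.05,0,0,0,0,0,0,0,0,0,0,0],
)

```text
t: 8.43
tool_pos: [0.4119, 0.3031, 0.0224]
orientation: [-0.003, 3.14, 0.001]
force: [-5.3, -6.1, 15.9]
opening: 0.0255
gripper_force: 25.0
```

It made contact at the seated height (underside on the plate). Release and rise.

Emit:
apply_moves(
  steps=[0,0,-0.05,0,0,0,60,0,0,0,0,0,0,60,0,0,0,0,0,0,60,0,0,0,0,0,0,60,0,0,-0.6,0,0,0,60,0,0,-1,0,0,0,60,0,0,-1,0,0,0,60,0,0,-1,0,0,0,60,0,0,-1,0,0,0,60,0,0,-1,0,0,0,60,0,0,-1,0,0,0,60,0,0,0,0,0,0,60],
)

```text
t: 9.43
tool_pos: [0.4136, 0.3045, 0.2267]
orientation: [-0.002, 3.133, 0.008]
force: [1.3, 0.5, 1.4]
opening: 0.0558
gripper_force: 0.0
```

Run:
```python
from h import *
s=robot.read_state();print(s["t"],s["tool_pos"],s["opening"])
im=save("wrist","w3");cv2.imwrite("pics/w3c.png",im[120:420,170:570,::-1])
for n,z in dict(hex_hub=.01,hex_seat=0,round_seat=0).items():
    for r in eyes.place_of("wrist",n)[:2]: print(n,round(r["conf"],2),np.round(r["xy"],1),ray("wrist",r["xy"],z).round(4))
```

```text
9.4333 [0.41363032 0.30446448 0.22674031] 0.05581576996409301
hex_hub 0.91 [320.  203.9] [0.407  0.2986 0.01  ]
hex_seat 0.86 [321.7 199.1] [0.4022 0.2993 0.    ]
round_seat 0.83 [211.4 297.7] [0.5074 0.1808 0.    ]
```

View pics/w3c.png

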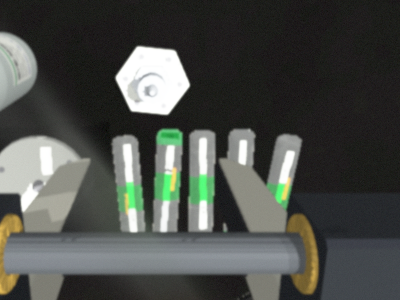

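The hex hub stands inside the plate outline at crop (150,88), upright. Back to the stack for the small round hub.

Emit:
apply_moves(
  steps=[-0.22,-0.97,0,0,0,0,60,-0.22,-0.97,0,0,0,0,60,-0.22,-0.97,0,0,0,0,60,-0.22,-0.97,0,0,0,0,60,-0.22,-0.97,0,0,0,0,60,-0.22,-0.97,0,0,0,0,60,-0.22,-0.97,0,0,0,0,60,-0.22,-0.97,0,0,0,0,60,-0.22,-0.97,0,0,0,0,60,-0.22,-0.97,0,0,0,0,60,-0.22,-0.97,0,0,0,0,60,-0.22,-0.97,0,0,0,0,60],
)

```text
t: 10.63
tool_pos: [0.4895, -0.0476, 0.2173]
orientation: [0.002, -3.138, -0.001]
force: [-0.1, 0.0, 0.6]
opening: 0.0563
gripper_force: 0.0
```

Emit:
apply_moves(
  steps=[-0.22,-0.97,0,0,0,0,60,-0.22,-0.97,0,0,0,0,60,-0.22,-0.97,0,0,0,0,60,-0.22,-0.97,0,0,0,0,60,-0.2,-0.97,0,0,0,0,60,-0.2,-0.97,0,0,0,0,60,0,0,0,0,0,0,60,0,0,0,0,0,0,60],
)

```text
t: 11.3
tool_pos: [0.528, -0.2216, 0.2169]
orientation: [-0.002, -3.138, -0.003]
force: [0.1, 0.5, 0.6]
opening: 0.0556
gripper_force: 0.0
```

Run:
```python
from h import *
s=robot.read_state();print(s["t"],s["tool_pos"],s["opening"])
im=save("wrist","w4");cv2.imwrite("pics/w4c.png",cv2.resize(im[140:300,250:410,::-1],(600,600),interpolation=cv2.INTER_CUBIC))
for n,z in dict(small_round_hub=.074,square_seat=0).items():
    for r in eyes.place_of("wrist",n)[:3]: print(n,round(r["conf"],2),np.round(r["xy"],1),ray("wrist",r["xy"],z).round(4))
```

```text
11.3 [ 0.52802662 -0.22162311  0.21688523] 0.055617311144020326
small_round_hub 0.95 [228.4  64. ] [ 0.4067 -0.2912  0.074 ]
small_round_hub 0.79 [321.2 226.9] [ 0.5298 -0.2231  0.074 ]
small_round_hub 0.71 [348.7  46.9] [ 0.3951 -0.2028  0.074 ]
square_seat 0.68 [489.5 101.7] [ 0.4275 -0.066   0.    ]
```

View pics/w4c.png

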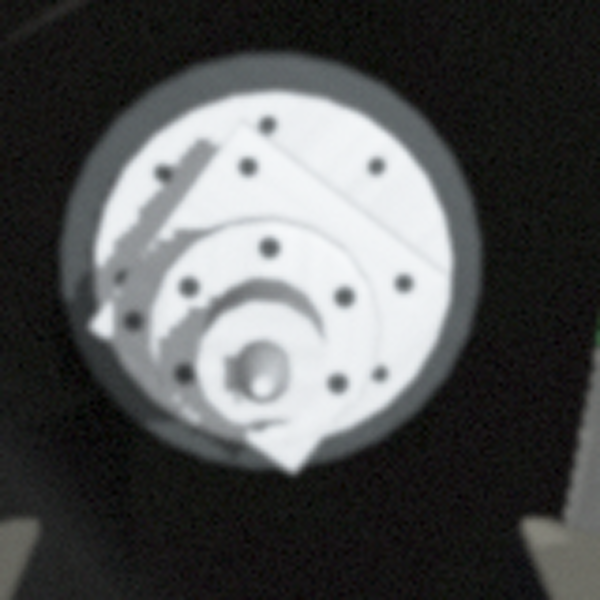

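The small hub's top is centred at (320,237), under the tool within about 2 mm. Descend and grip.

Emit:
apply_moves(
  steps=[-0.03,0,0.88,0,0,0,60,0,0,0.9,0,0,0,60,0,0,0.9,0,0,0,60,0,0,0.9,0,0,0,60,0,0,0.85,0,0,0,60,0,0,0,0,0,0,60,0,0,0,0,0,0,0,0,0,0,0,0,0,0,0,0,0,0,0,0,0,0,0,0,0,0,0,0,0,0,0,0,0,0,0,0,0,0,0,0,0,0],
)

```text
t: 12.45
tool_pos: [0.5312, -0.2216, 0.0883]
orientation: [-0.002, 3.139, -0.003]
force: [0.7, -2.2, 5.3]
opening: 0.0249
gripper_force: 25.0
```

Emit:
apply_moves(
  steps=[0,0,-0.6,0,0,0,0,0,0,-1,0,0,0,0,0.1,0.7,-1,0,0,0,0,0.1,0.98,-1,0,0,0,0,0.1,0.98,-0.8,0,0,0,0,0.2,0.98,0,0,0,0,0,0.2,0.98,0,0,0,0,0,0.2,0.98,0,0,0,0,0,0.2,0.98,0,0,0,0,0,0.2,0.98,0,0,0,0,0,0.2,0.98,0,0,0,0,0,0.2,0.98,0,0,0,0,0],
)

```text
t: 13.45
tool_pos: [0.4781, 0.0656, 0.2185]
orientation: [-0.002, 3.141, 0.0]
force: [1.0, 0.3, -2.0]
opening: 0.025
gripper_force: 25.0
```

Emit:
apply_moves(
  steps=[0,0.98,0,0,0,0,0,0,0.98,0,0,0,0,0,0,0.98,0,0,0,0,0,0,0.98,0,0,0,0,0,0,0.15,0,0,0,0,0,0,0,0,0,0,0,0,0,0,0,0,0,0,0],
)

```text
t: 14.03
tool_pos: [0.4784, 0.1861, 0.2182]
orientation: [0.004, -3.141, 0.001]
force: [0.1, -1.1, -2.5]
opening: 0.0252
gripper_force: 25.0
```

Run:
```python
from h import *
s=robot.read_state();print(s["t"],s["tool_pos"],s["opening"])
im=save("wrist","w5");cv2.imwrite("pics/w5c.png",cv2.resize(im[190:370,200:440,::-1],(800,600),interpolation=cv2.INTER_CUBIC))
for n,z in dict(small_round_hub=s["tool_pos"][2]-.013,round_seat=0).items():
    for r in eyes.place_of("wrist",n)[:2]: print(n,round(r["conf"],2),np.round(r["xy"],1),ray("wrist",r["xy"],z).round(4))
```

```text
14.0333 [0.47838452 0.18606076 0.21816209] 0.025184056181202244
small_round_hub 0.7 [323.8 278.3] [0.4748 0.1843 0.2052]
round_seat 0.57 [323.5 280.9] [0.557  0.1834 0.    ]
```

View pics/w5c.png

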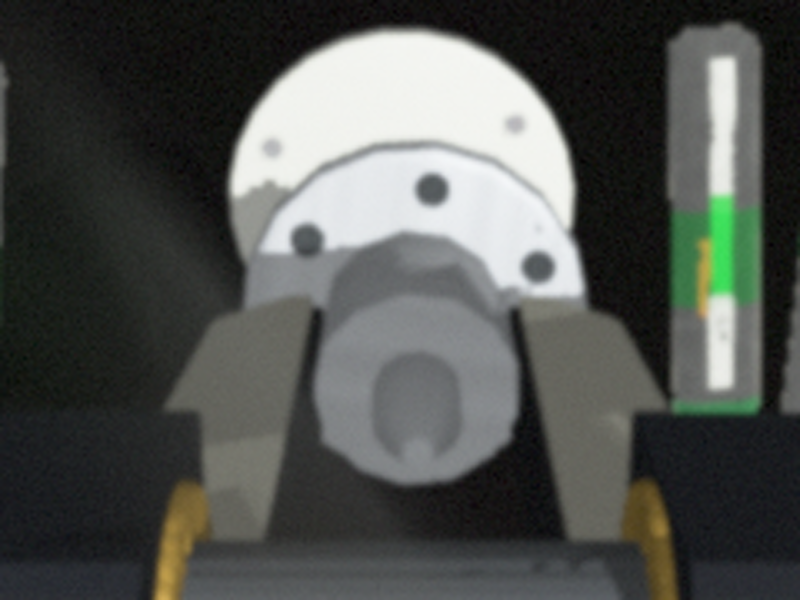

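The plate's outer arc is visible (left edge 269, right 373, top row 198 in full-image pixels). The held hub's top is centred at (325,307). Fit both.

```bash
cat >> h.py <<'E'
from scipy.optimize import least_squares
def fitcirc(cam,z,r,ext,x0):
    "ext: dict left/right/top/bottom pixel extents"
    a=np.linspace(0,2*np.pi,181)
    def f(p):
        P=np.array([proj(cam,[p[0]+r*np.cos(t),p[1]+r*np.sin(t),z]) for t in a])
        e=dict(left=P[:,0].min(),right=P[:,0].max(),top=P[:,1].min(),bottom=P[:,1].max())
        return [e[k]-ext[k] for k in ext]
    s=least_squares(f,x0,diff_step=1e-3);return s.x.round(4),np.round(s.fun,1)
E
python3 - <<'E'
from h import *
print(fitcirc("wrist",.01,.052,dict(left=269,right=372.8,top=198.1),[.52,.18]))
for z in(.237,.24): print(fitcirc("wrist",z,.013,dict(left=200+313/3.333,right=200+519/3.333,top=190+293/3.333,bottom=190+485/3.333),[.478,.186]))
E
```

```text
(array([0.5192, 0.1808]), array([ 0.1, -0.1, -0. ]))Traceback (most recent call last):
  File "<stdin>", line 3, in <module>
  File "h.py", line 20, in fitcirc
    s=least_squares(f,x0,diff_step=1e-3);return s.x.round(4),np.round(s.fun,1)
    return func(*args, **kwargs)
    result = trf(vector_fun.fun, vector_fun.jac, x0, f0, J0, lb, ub, ftol, xtol,
                 gtol, max_nfev, x_scale, loss_function, tr_solver,
                 tr_options.copy(), verbose, callback=callback_wrapped)
    return trf_no_bounds(
        fun, jac, x0, f0, J0, ftol, xtol, gtol, max_nfev, x_scale,
        loss_function, tr_solver, tr_options, verbose, callback=callback)
    J = jac(x)
    self._update_jac()
    ~~~~~~~~~~~~~~~~^^
    self.J = self.jac_wrapped(xp_copy(self.x), f0=self.f)
             ~~~~~~~~~~~~~~~~^^^^^^^^^^^^^^^^^^^^^^^^^^^^
    J, dct = approx_derivative(
             ~~~~~~~~~~~~~~~~~^
        self.fun,
        ^^^^^^^^^
    ...<2 lines>...
        **self.finite_diff_options,
        ^^^^^^^^^^^^^^^^^^^^^^^^^^^
    )
    ^
    J, _nfev = _dense_difference(fun_wrapped, x0, f0, h,
  
[... 276 characters left out ...]
                              ^^^^^^^
    f = np.atleast_1d(self.fun(x, *self.args, **self.kwargs))
                      ~~~~~~~~^^^^^^^^^^^^^^^^^^^^^^^^^^^^^^
    return np.atleast_1d(self.fun(x))
                         ~~~~~~~~^^^
    return self.f(x, *self.args, **self.kwargs)
           ~~~~~~^^^^^^^^^^^^^^^^^^^^^^^^^^^^^^
  File "h.py", line 17, in f
    P=np.array([proj(cam,[p[0]+r*np.cos(t),p[1]+r*np.sin(t),z]) for t in a])
                ~~~~^^^^^^^^^^^^^^^^^^^^^^^^^^^^^^^^^^^^^^^^^^^
  File "h.py", line 9, in proj
    c=eyes.calibration(cam);p=np.array(c["K"])@(np.array(c["R"])@np.array(X)+np.array(c["t"]));return p[:2]/p[2]
ValueError: time passes only in moves, steps and waits
```

```bash
python3 - <<'E'
s=open("h.py").read()
s=s.replace("def ray(","C={}\ndef cal(cam):\n    if cam not in C: C[cam]=eyes.calibration(cam)\n    return C[cam]\ndef ray(").replace("c=eyes.calibration(cam)","c=cal(cam)")
open("h.py","w").write(s)
E
python3 - <<'E'
from h import *
for z in(.237,.24): print(fitcirc("wrist",z,.013,dict(left=200+313/3.333,right=200+519/3.333,top=190+293/3.333,bottom=190+485/3.333),[.478,.186]))
E
```

```text
(array([0.4754, 0.1847]), array([-0.6,  0.6, -0.1,  0.1]))
(array([0.4741, 0.1847]), array([-1.3,  1.3, -0.7,  0.8]))
```

Emit:
apply_moves(
  steps=[-0.75,-0.07,0,0,0,0,0,-0.7,-0.06,0.5,0,0,0,0,0,0,1,0,0,0,0,0,0,1,0,0,0,0,0,0,1,0,0,0,0,0,0,1,0,0,0,0,0,0,0.8,0,0,0,0,0,0,0.3,0,0,0,0,0,0,0.2,0,0,0,0,0,0,0.2,0,0,0,0,0,0,0.1,0,0,0,0,0,0,0,0,0,0,0],
)

```text
t: 15.18
tool_pos: [0.5229, 0.1826, 0.0362]
orientation: [-0.002, 3.14, 0.001]
force: [0.4, -0.4, -0.5]
opening: 0.0248
gripper_force: 25.0
```

Emit:
apply_moves(
  steps=[0,0,0.15,0,0,0,0,0,0,0.12,0,0,0,0,0,0,0.08,0,0,0,0,0,0,0.06,0,0,0,0,0,0,0,0,0,0,0],
)

```text
t: 15.6
tool_pos: [0.5226, 0.1825, 0.0242]
orientation: [-0.002, 3.141, -0.0]
force: [-3.9, -2.7, 7.2]
opening: 0.0252
gripper_force: 25.0
```

Seated at contact height. Release, rise, check.

Emit:
apply_moves(
  steps=[0,0,-0.03,0,0,0,60,0,0,0,0,0,0,60,0,0,0,0,0,0,60,0,0,0,0,0,0,60,0,0,-0.6,0,0,0,60,0,0,-1,0,0,0,60,0,0,-1,0,0,0,60,0,0,-1,0,0,0,60,0,0,-1,0,0,0,60,0,0,-1,0,0,0,60,0,0,-0.6,0,0,0,60,0,0,0,0,0,0,60],
)

```text
t: 16.6
tool_pos: [0.5247, 0.1833, 0.2156]
orientation: [-0.002, 3.133, 0.003]
force: [1.0, 0.1, 0.8]
opening: 0.056
gripper_force: 0.0
```

Run:
```python
from h import *
s=robot.read_state();print(s["t"],s["tool_pos"],s["opening"])
im=save("wrist","w6");cv2.imwrite("pics/w6c.png",cv2.resize(im[150:290,230:410,::-1],(771,600),interpolation=cv2.INTER_CUBIC))
```

```text
16.6 [0.52470264 0.18331413 0.21561664] 0.05599344750209614
```

View pics/w6c.png

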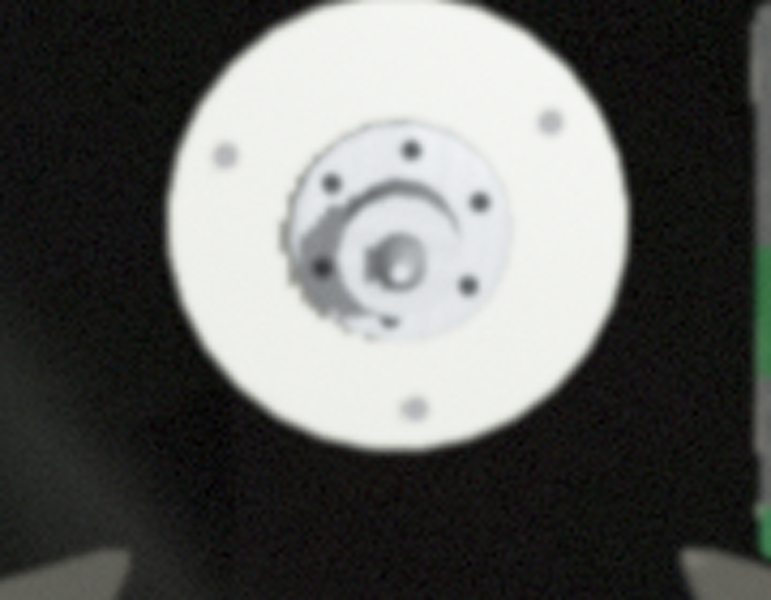

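The small hub sits flat and centred on the round seat. Now the square hub.

Emit:
apply_moves(
  steps=[-0.02,-0.97,0,0,0,0,60,-0.02,-0.97,0,0,0,0,60,-0.02,-0.97,0,0,0,0,60,-0.02,-0.97,0,0,0,0,60,-0.02,-0.97,0,0,0,0,60,-0.02,-0.97,0,0,0,0,60,-0.02,-0.97,0,0,0,0,60,-0.02,-0.97,0,0,0,0,60,-0.02,-0.97,0,0,0,0,60,-0.02,-0.97,0,0,0,0,60,-0.02,-0.97,0,0,0,0,60,0,-0.97,0,0,0,0,60],
)

```text
t: 17.65
tool_pos: [0.5281, -0.1677, 0.2077]
orientation: [0.002, -3.139, -0.002]
force: [0.5, -0.6, -0.6]
opening: 0.0557
gripper_force: 0.0
```

Emit:
apply_moves(
  steps=[0,-0.97,0,0,0,0,60,0,-0.87,0,0,0,0,60,0,0,0,0,0,0,60,0,0,0,0,0,0,60],
)

```text
t: 17.98
tool_pos: [0.5281, -0.2226, 0.2077]
orientation: [-0.002, -3.139, -0.003]
force: [0.3, -0.5, -0.5]
opening: 0.0554
gripper_force: 0.0
```

Run:
```python
from h import *
s=robot.read_state();print(s["t"],s["tool_pos"],s["opening"])
im=save("wrist","w7");cv2.imwrite("pics/w7c.png",cv2.resize(im[60:300,250:570,::-1],(800,600),interpolation=cv2.INTER_CUBIC))
```

```text
17.9833 [ 0.52811966 -0.22256722  0.20766274] 0.05542327983642583
```

View pics/w7c.png

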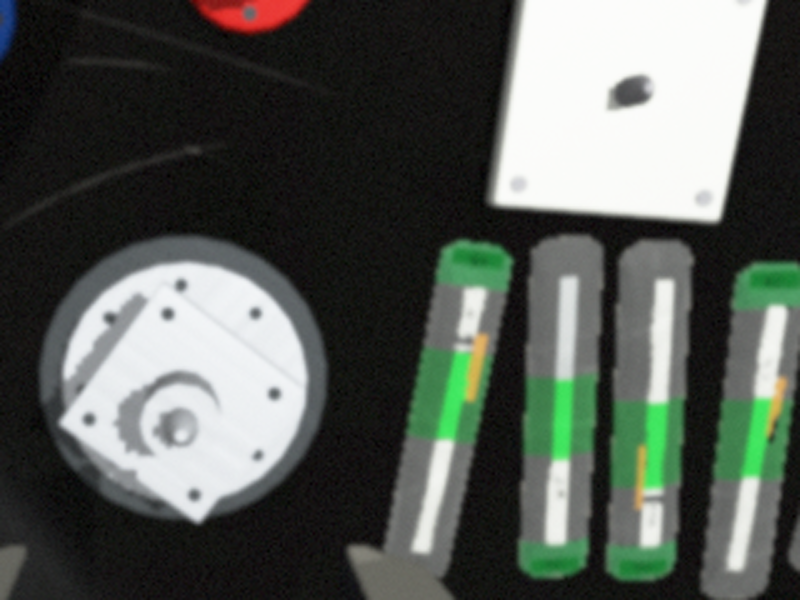

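The square hub is centred at about (322,226), in line with the stand. Descend and grip.

Emit:
apply_moves(
  steps=[-0.03,0.02,0.88,0,0,0,60,0,0,1,0,0,0,60,0,0,1,0,0,0,60,0,0,1,0,0,0,60,0,0,0.9,0,0,0,60,0,0,0.38,0,0,0,60,0,0,0,0,0,0,0,0,0,0,0,0,0,0,0,0,0,0,0,0,0,0,0,0,0,0,0,0,0,0,0,0,0,0,0,0,0,0,0,0,0,0],
  grip_force=30,
)

```text
t: 19.03
tool_pos: [0.5312, -0.2218, 0.0569]
orientation: [-0.002, 3.139, -0.002]
force: [-0.8, -1.6, 5.4]
opening: 0.0252
gripper_force: 30.0
```

Run:
```python
from h import *
C["w"]=0
print(fitcirc("top",.01,.052,dict(left=231,right=279,top=236,bottom=283),[.52,.18]))
im=cv2.imread("pics/w7.png");m=(im.min(2)>200).astype("uint8")
print(robot.read_state()["tool_pos"])
```

```text
(array([0.5181, 0.1808]), array([-0.3,  0.3, -0.5,  0.5]))
[ 0.5312358  -0.22182339  0.05685064]
```

Emit:
apply_moves(
  steps=[0,0,-0.6,0,0,0,0,0,0,-1,0,0,0,0,0,0,-1,0,0,0,0,0.4,0.9,-1,0,0,0,0,0.4,0.9,-1,0,0,0,0,0.4,0.9,-0.5,0,0,0,0,0.4,0.9,0,0,0,0,0,0.4,0.9,0,0,0,0,0,0.2,0.7,0,0,0,0,0,0,0,0,0,0,0,0,0,0,0,0,0,0,0],
)

```text
t: 19.95
tool_pos: [0.464, -0.0651, 0.2078]
orientation: [-0.005, 3.141, -0.0]
force: [-0.1, -1.0, -1.1]
opening: 0.0252
gripper_force: 30.0
```

Run:
```python
from h import *
s=robot.read_state();print(s["t"],s["tool_pos"],s["opening"])
im=save("wrist","w8");cv2.imwrite("pics/w8c.png",cv2.resize(im[130:370,200:450,::-1],(625,600),interpolation=cv2.INTER_CUBIC))
```

```text
19.95 [ 0.46402416 -0.06507777  0.20780707] 0.025208348313624403
```

View pics/w8c.png

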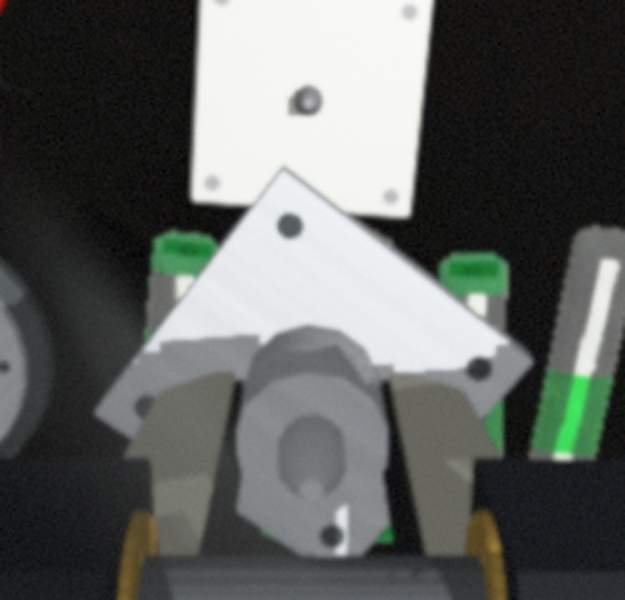

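The spigot tip is at full-image (324.4,169.6), the plate's screws average (323.5,169) and the held nose tip is at (325.2,326).

Run:
```python
from h import *
print(ray("wrist",(324.4,169.6),.026),ray("wrist",(323.5,168.9),.01))
for dz in(-.002,0): print("hub",ray("wrist",(325.2,326),.241+dz), fitcirc("wrist",.225+dz,.013,dict(left=200+237/2.5,right=200+389/2.5,top=130+372/2.5),[.464,-.065]))
```

```text
[ 0.42318219 -0.06681444  0.026     ] [ 0.42401327 -0.06765776  0.01      ]
hub [ 0.46280803 -0.06626028  0.239     ] (array([ 0.4627, -0.0662]), array([-0.4,  0.4,  0. ]))
hub [ 0.46174613 -0.06626507  0.241     ] (array([ 0.462 , -0.0662]), array([-0.8,  0.8,  0. ]))
```

Emit:
apply_moves(
  steps=[0.64,-0.03,0,0,0,0,0,0.64,0,0.5,0,0,0,0,0,0,1,0,0,0,0,0,0,1,0,0,0,0,0,0,1,0,0,0,0,0,0,1,0,0,0,0,0,0,0.5,0,0,0,0,0,0,0.3,0,0,0,0,0,0,0.2,0,0,0,0,0,0,0.15,0,0,0,0,0,0,0.1,0,0,0,0,0,0,0,0,0,0,0],
)

```text
t: 21.0
tool_pos: [0.4264, -0.0671, 0.0354]
orientation: [-0.002, 3.141, -0.0]
force: [0.4, 0.7, -1.2]
opening: 0.0253
gripper_force: 30.0
```

Emit:
apply_moves(
  steps=[0,0,0.1,0,0,0,0,0,0,0.1,0,0,0,0,0,0,0,0,0,0,0],
)

```text
t: 21.25
tool_pos: [0.4259, -0.0668, 0.0289]
orientation: [-0.002, 3.141, -0.0]
force: [-0.1, 0.2, -1.5]
opening: 0.0254
gripper_force: 30.0
```

Emit:
apply_moves(
  steps=[0,0,0.09,0,0,0,0,0,0,0.06,0,0,0,0,0,0,0.03,0,0,0,0,0,0,0,0,0,0,0],
)

```text
t: 21.58
tool_pos: [0.426, -0.0668, 0.0247]
orientation: [0.003, -3.142, 0.0]
force: [-7.1, 1.5, 12.7]
opening: 0.0251
gripper_force: 30.0
```

Emit:
apply_moves(
  steps=[0,0,-0.04,0,0,0,60,0,0,0,0,0,0,60,0,0,0,0,0,0,60,0,0,0,0,0,0,60,0,0,-0.6,0,0,0,60,0,0,-1,0,0,0,60,0,0,-1,0,0,0,60,-0.4,-0.7,-1,0,0,0,60,-0.6,-0.9,-1,0,0,0,60,-0.6,-0.9,-0.9,0,0,0,60,-0.6,-0.9,0,0,0,0,60,-0.6,-0.9,0,0,0,0,60],
)

```text
t: 22.58
tool_pos: [0.5109, -0.1959, 0.1904]
orientation: [-0.002, 3.137, -0.004]
force: [0.4, -0.0, -0.0]
opening: 0.0562
gripper_force: 0.0
```

Emit:
apply_moves(
  steps=[-0.7,-0.87,0,0,0,0,60,0,0,0,0,0,0,60,0,0,0,0,0,0,60],
)

```text
t: 22.83
tool_pos: [0.5296, -0.2208, 0.1862]
orientation: [-0.0, -3.139, -0.002]
force: [1.0, 0.2, 0.2]
opening: 0.0558
gripper_force: 0.0
```

Run:
```python
from h import *
s=robot.read_state();print(s["t"],s["tool_pos"],s["opening"])
im=save("wrist","w9");cv2.imwrite("pics/w9c.png",cv2.resize(im[30:290,240:580,::-1],(784,600),interpolation=cv2.INTER_CUBIC))
```

```text
22.8333 [ 0.52964228 -0.2207935   0.18617254] 0.05583262850979351
```

View pics/w9c.png

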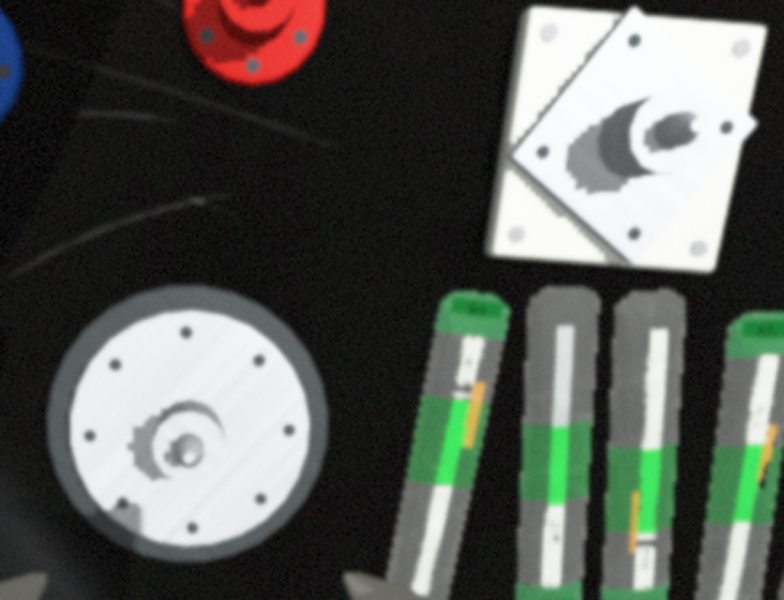

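The square hub sits flat on its seat, and the large hub is alone on the stand, centred at full-image (322,216). Grip it.

Emit:
apply_moves(
  steps=[-0.04,0,0.85,0,0,0,60,0,0,1,0,0,0,60,0,0,1,0,0,0,60,0,0,1,0,0,0,60,0,0,1,0,0,0,60,0,0,0.55,0,0,0,60,0,0,0,0,0,0,0,0,0,0,0,0,0,0,0,0,0,0,0,0,0,0,0,0,0,0,0,0,0,0,0,0,0,0,0,0,0,0,0,0,0,0],
  grip_force=35,
)

```text
t: 23.88
tool_pos: [0.5324, -0.2207, 0.028]
orientation: [-0.002, 3.138, -0.003]
force: [-0.4, -0.0, 7.2]
opening: 0.0248
gripper_force: 35.0
```

Emit:
apply_moves(
  steps=[0,0,-0.5,0,0,0,0,0,0,-0.8,0,0,0,0,0,0,-1,0,0,0,0,0,0.6,-1,0,0,0,0,0,0.9,-1,0,0,0,0,0.03,0.9,-1,0,0,0,0,0.03,0.9,-0.8,0,0,0,0,0.03,0.9,0,0,0,0,0,0.03,0.9,0,0,0,0,0,0.03,0.9,0,0,0,0,0,0.03,0.9,0,0,0,0,0,0.03,0.9,0,0,0,0,0],
)

```text
t: 24.88
tool_pos: [0.524, 0.0154, 0.2093]
orientation: [-0.002, 3.141, 0.0]
force: [0.8, -1.0, -1.8]
opening: 0.0249
gripper_force: 35.0
```

Emit:
apply_moves(
  steps=[0.03,0.95,0,0,0,0,0,0.03,0.95,0,0,0,0,0,0.03,0.95,0,0,0,0,0,0.03,0.95,0,0,0,0,0,0,0.95,0,0,0,0,0,0,0.8,0,0,0,0,0,0,0,0,0,0,0,0,0,0,0,0,0,0,0,0,0,0,0,0,0,0],
)

```text
t: 25.63
tool_pos: [0.5204, 0.1803, 0.2088]
orientation: [-0.003, 3.142, -0.001]
force: [-0.6, 0.2, -0.7]
opening: 0.0252
gripper_force: 35.0
```

Run:
```python
from h import *
s=robot.read_state();print(s["t"],s["tool_pos"],s["opening"],s["force"])
im=save("wrist","w10");cv2.imwrite("pics/w10c.png",cv2.resize(im[150:370,190:460,::-1],(736,600),interpolation=cv2.INTER_CUBIC))
```

```text
25.6333 [0.5203863  0.18027379 0.20883911] 0.025178208299901313 [-0.55980981  0.21835232 -0.66332551]
```

View pics/w10c.png

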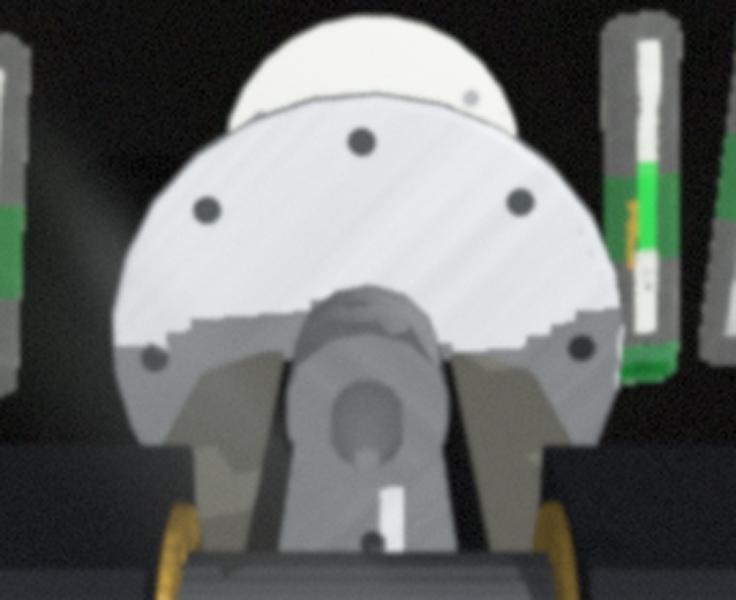

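The large hub is held level. Flange: columns 231–418, top row 184. Hub top: columns 295–355, top row 273.

Run:
```python
from h import *
k=736/270;X=lambda v:190+v/k;Y=lambda v:150+v/k
for u in (.1908,.1935):
    print(u,fitcirc("wrist",u+.032,.013,dict(left=X(287),right=X(449),top=Y(335)),[.52,.18]),
    fitcirc("wrist",u+.0035,.046,dict(left=X(112),right=X(622),top=Y(93)),[.52,.18]),ray("wrist",(324.6,318.7),u+.048)[:2])
print(fitcirc("wrist",.01,.052,dict(top=Y(14)),[.52,.18]), ray("wrist",(X(372),Y(14)),.01))
```

```text
0.1908 (array([0.5169, 0.1794]), array([-0.9,  0.9,  0. ])) (array([0.5167, 0.1793]), array([ 0.4, -0.4, -0. ])) [0.51661342 0.1792593 ]
0.1935 (array([0.5159, 0.1794]), array([-1.5,  1.5,  0.1])) (array([0.5164, 0.1793]), array([-1. ,  1. ,  0.1])) [0.51524343 0.17925924]
(array([0.5197, 0.18  ]), array([-0.])) [0.46771512 0.18089583 0.01      ]
```

Emit:
apply_moves(
  steps=[-0.1,0.06,0.6,0,0,0,0,0,0,1,0,0,0,0,0,0,1,0,0,0,0,0,0,1,0,0,0,0,0,0,0.5,0,0,0,0,0,0,0.3,0,0,0,0,0,0,0.15,0,0,0,0,0,0,0.15,0,0,0,0,0,0,0,0,0,0,0],
)

```text
t: 26.43
tool_pos: [0.5241, 0.1821, 0.0682]
orientation: [-0.001, 3.141, 0.0]
force: [-1.0, -0.2, -2.5]
opening: 0.0249
gripper_force: 35.0
```

Emit:
apply_moves(
  steps=[0,0,0.1,0,0,0,0,0,0,0.07,0,0,0,0,0,0,0.05,0,0,0,0,0,0,0,0,0,0,0],
)

```text
t: 26.77
tool_pos: [0.5236, 0.1825, 0.0613]
orientation: [-0.002, 3.141, 0.0]
force: [0.1, -0.6, -1.2]
opening: 0.0252
gripper_force: 35.0
```

Emit:
apply_moves(
  steps=[0,0,0.06,0,0,0,0,0,0,0.05,0,0,0,0,0,0,0,0,0,0,0],
)

```text
t: 27.02
tool_pos: [0.5244, 0.1827, 0.06]
orientation: [-0.002, 3.14, 0.001]
force: [-4.7, -1.2, 12.5]
opening: 0.0247
gripper_force: 35.0
```

Seated at the expected height. Release, rise clear.

Emit:
apply_moves(
  steps=[0,0,-0.04,0,0,0,60,0,0,0,0,0,0,60,0,0,0,0,0,0,60,0,0,0,0,0,0,60,0,0,-0.6,0,0,0,60,0,0,-1,0,0,0,60,0,0,-1,0,0,0,60,0,0,-1,0,0,0,60,0,0,-1,0,0,0,60,0,0,-0.6,0,0,0,60,0,0,0,0,0,0,60,0,0,0,0,0,0,60],
)

```text
t: 28.02
tool_pos: [0.5243, 0.1826, 0.2162]
orientation: [-0.002, 3.139, 0.001]
force: [-0.5, -0.0, -0.3]
opening: 0.0554
gripper_force: 0.0
```

Run:
```python
from h import *
s=robot.read_state();print(s["t"],s["tool_pos"],s["opening"],s["force"])
im=save("wrist","w11")
for n,z in dict(large_round_hub=.042,round_seat=0).items():
    for r in eyes.place_of("wrist",n)[:2]: print(n,round(r["conf"],2),np.round(r["xy"],1),ray("wrist",r["xy"],z).round(4))
# flange vs. plate outlines: expected projections at seated pose, compared with brightness edges
a=np.linspace(0,2*np.pi,361)
g=im.min(2)
for x,y,z,r in((.5195,.181,.01,.052),(.5195,.181,.049,.046)):
    P=np.array([proj("wrist",[x+r*np.cos(t),y+r*np.sin(t),z]) for t in a]);print("pred",P.min(0).round(1),P.max(0).round(1))
m=(g>150).astype("uint8");n,l,st,ce=cv2.connectedComponentsWithStats(m);i=l[195:215,310:330];i=np.bincount(i.ravel()).argmax();print("seen",st[i],ce[i])
im=save("top","top1")
for n,z in dict(hex_hub=.01,square_hub=.01,large_round_hub=.042,bottle_near=0,bottle_far=0).items():
    for r in eyes.place_of("top",n)[:2]: print(n,round(r["conf"],2),np.round(r["xy"],1),ray("top",r["xy"],z).round(4))
```

```text
28.0167 [0.52428969 0.18262403 0.21617183] 0.05535042119081893 [-0.51567786 -0.01322356 -0.34303759]
pred [270.1 153.1] [378.2 259.7]
pred [270.9 162.7] [377.2 267. ]
seen [ 272  150  105  113 8972] [324.72547927 205.06252786]
hex_hub 0.51 [195.1 311.8] [0.4086 0.306  0.01  ]
hex_hub 0.37 [198.1 311.7] [0.4087 0.2997 0.01  ]
square_hub 0.72 [375.3 300.7] [ 0.4251 -0.0735  0.01  ]
square_hub 0.61 [371.4 302.4] [ 0.4217 -0.0652  0.01  ]
large_round_hub 0.71 [251.3 253.4] [0.5254 0.1839 0.042 ]
bottle_near 0.71 [268.3 317.2] [0.3952 0.153  0.    ]
bottle_far 0.7 [382.4 193.2] [ 0.6618 -0.0973  0.    ]
```

The seen outline (105 x 113 px) matches the prediction for a coaxial, seated hub (108 x 114 px), and both bottles are where they were. Handing in.

```bash
python3 -c "
from plant import robot
print(robot.close_job())"
```

```text
the job is handed in; nothing more can be done
None
```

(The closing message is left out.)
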